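# Push a flat bar home in a jig and snap its toggle clamp shut

### The job

Push the flat steel bar along between the guide strips of the jig with your fingertips until its end is fully home against the end stop. Then, with the bar home, push the toggle clamp's lever over past its centre so that the clamp snaps shut with its foot pressing on the bar. Only push: do not pick up or lift the bar, and leave the other things on the bench where they are.

Things in the scene. Friction and masses are not known exactly. Their poses are not given: they have to be found in the camera images.
- jig: grey plate fixed to the bench, 170 (x) x 240 (y) x 12 mm; origin: centre of its underside, on the bench; z up, y along the bar's channel towards the stop, x from the clamp to the bar. Two steel guide strips (y -0.10 to +0.09, 10 mm wide, 6 high) stand 47 mm apart and form a channel centred on x = +0.045, open at the -y end. The toggle clamp stands on the -x side in the plane y = 0
- stop_face (a point): middle of the end stop's face that the bar must meet, at jig (0.045, 0.100, 0.016). The stop is a steel block, 67 (x) x 20 (y) x 22 (z) mm, across the channel's +y end
- bar: loose dark flat steel bar, 42 (x) x 235 (y) x 8 (z) mm, 0.5 to 0.8 kg, lying in the channel on the jig plate with 2.5 mm of play on either side, 30 to 65 mm short of the stop; its y runs nearly along the jig's y; origin at the centre of its underside, 12 mm above the bench. Its -y end sticks out past the jig plate (by 15 mm once home)
- bar_far_end (a point): middle of the bar's end face that is to meet the stop (bar y = +0.1175, 4 mm above its underside)
- bar_near_end (a point): middle of the bar's other end face, the one to push on (bar y = -0.1175, 4 mm above its underside); it overhangs the bench with 12 mm of air below
- clamp_hinge (a joint): toggle clamp lever, hinge about the jig's y, rad. 0 = open: handle leaning to -x, 20 degrees from upright, arm raised; grows as the handle is pushed to +x; 0.9 = shut on the bar, handle leaning 31 degrees to +x. An over-centre spring holds it at either end and turns over at about 0.45; starting it takes 7 to 15 N at the grip, then less; past 0.55 it snaps shut by itself (1.03 if no bar is there)
- lever_pivot (a point): hinge axis of the lever, at jig (-0.025, 0, 0.057), fixed; two cheeks 24 mm apart over all stand beside it up to 66 mm above the bench
- lever_grip (a point): middle of the upper half of the black round grip on the lever, 85 mm from the hinge axis; moves with the lever. The grip is 19 mm thick and runs from 46 to 105 mm from the axis (round end); below it is a 10 mm steel rod. Open, its top is about 157 mm above the bench; upright, 162 mm
- clamp_lever: the whole moving lever: handle with black grip, clamp arm, and on a spindle under the arm's end, 70 mm from the hinge, a black rubber foot 18 mm across; origin on the hinge axis; when shut the foot presses on top of the bar with about 8 N
- tape_measure: bystander, to be left alone: yellow tape measure, 64x79x32 mm; origin at the centre of its underside
- centre_punch: bystander, to be left alone: green centre punch lying down, 24x122x21 mm; origin at the centre of its underside
- bolt_m12: bystander, to be left alone: loose hex bolt with nut, 22x68x19 mm; origin at the centre of its underside
- nut_m16: bystander, to be left alone: loose hex nut, 26x30x13 mm; origin at the centre of its underside
- angle_big: bystander, to be left alone: short piece of angle iron, 99x42x42 mm; origin at the centre of its underside
- soapstone_holder: bystander, to be left alone: soapstone chalk holder lying down, 14x135x12 mm; origin at the centre of its underside

How it is judged:
By the outcome, as a careful person would: the job done as asked, in the order asked, and still so for the second after the job is handed in, with the robot touching nothing.
It also fails if it takes over 48 s, if anything falls off the work surface, if the arm or the gripper's body presses on something with over 40 N, if the wrist force passes 120 N, or if a joint passes its speed limit or range.

### The arm

A 6-joint arm with a two-finger parallel gripper is mounted at the origin on a cart in front of the work surface, level with it; the furniture and walls round the work are solid. World frame = base frame: x ahead of the robot, y to its left, z up, the work surface at z = 0. Lengths are in m, angles in degrees, forces in N, time in s.
With the tool pointing down it reaches from about 0.25 to 0.725 m from the base axis. Payload 9.7 kg.
Tool frame: the origin (TCP) lies between the finger pads; the fingertips stand 22 mm ahead of it and the grasp point (between the pads) lies 3 mm ahead of it; z points along the fingers, y is the line along which they close (so a half turn about z gives the same grasp; the last joint's range is limited). The gripper opens to 85 mm and grips with 20 to 120 N. Pads are 22 mm wide; open, the fingers measure 114 mm over their backs; the gripper's body (76 mm by 85 mm) begins 54 mm behind the grasp point. The pads swing forward as they close: fully open they stand 13 mm farther back than shut.
Start: joints at [71.906, 4.979, 10.078, 95.1, 0, 90], TCP at [0.171, 0.523, 0.253] pointing down, gripper open.
Joint ranges: [-179.16, 179.16], [-48.56, 103.87], [-65.8, 70.77], [-126.05, 130.52], [-82.76, 87.17], [-180, 180]. Speed limits (degrees/s): [127.2, 127.2, 147.25, 180, 180, 180].

### API

Orientations are given as [roll, pitch, yaw] about the fixed x, y, z axes, in that order (R = Rz(yaw) Ry(pitch) Rx(roll)).
In Python, from workcell import bot, viewer, finder gives the robot as it stands.
- The arm moves only by the tool move_arm, never from a script. Its arguments are lists of equal length, an entry for each row: "offset": the shift along the tool's x, y, z in cm, a list of three; "twist": the turn, a rotation vector about the tool's x, y, z in rad, a list of three; "grip": the opening, from 0 (shut) to 1 (fully open). In form: {"offset": [[x, y, z], ...], "twist": [[ax, ay, az], ...], "grip": [grip, ...]}. A call has 1 to 5 rows; each row shifts and turns the commanded pose from where the row before left it, along the tool's axes as they then stand; what a row does not reach is not made up. A row lasts 1/10 s, in which the tool goes at most 50 mm and 8.59 degrees, less where a joint would pass 70% of its speed; a pose out of reach is approached as far as the arm can. A call is refused whole if a number of a shift passes 5 or a number of a turn 0.15, either way. A call with a gripper value outside its range is refused whole. The fingers move at their own pace and stop on an object; "force" is the grip in N (left out, the last holds). Time passes only in rows, so rows that do not move let the fingers close. It gives the time, the measured TCP pose, the force, the opening and the grip force at its end, in the units of the state.
- bot.get_obs(): the state, without advancing time (a new reading comes with each control period).
- viewer.camera(name): name is "scene" or "top" or "wrist"; returns a dict with "color" (400x640x3 uint8, red, green, blue), "depth" (400x640 float32, m along the optical axis (not along the pixel's ray), 0 where there is no reading), "vfov" (degrees; the focal length in pixels is half the picture's height over the tangent of half this angle, whatever the lens; pixels are square), "cx", "cy" (the principal point, pixels), "k1" (the pictures are not rectified: a ray, as slopes to the right and down, at radius r is drawn at 1 + k1 r^2 times it, then the intrinsics apply), "position" and "attitude" of the camera in the world; the wrist camera has in their place "tool_from_camera" (4x4, takes a point from camera to tool coordinates, whose origin is the TCP and whose axes are the flange's). Camera axes: x right, y down, z forward; pixel columns grow to the right and rows downward; lengths in m; the calibration is good to about 2 mm. A picture is of the moment at which its call begins: read the wrist's pose just before it.
- bot.job_done(): hands the job in; it is judged then, once.
Trained networks look in a picture, given as the dict that the camera call returned (one of the last four; its "shot" number tells which), for a name from the list of things; names that differ only in an ending like _2 or _b are one class to them, and where a whole thing is asked for, a point or a joint stands for the part that bears it (a point fixed in the world has none). Each returns a list of dicts, best first, with "p" (0 to 1); they miss things now and then, are a little off and sometimes report something else, mostly with a low value. They report only what shows in the picture. A call takes as long as a camera call.
- finder.boxes_of(picture, thing): "position" ([column, row] in pixels, amid what is visible of it).
- finder.pinpoint(picture, thing): "position" ([column, row] in pixels: a listed point, or the origin of a listed thing).
The state is a dict: "time": time; "q": joint angles; "qd": joint speeds; "joint_efforts": joint torques, N m; "ee_pos": TCP position; "tcp_rot": TCP orientation; "wrist_force": force on the tool from outside, world axes, zero at the start; "torque": the same for the moment, N m; "opening": finger opening in m; "grasp_force": force on a finger pad.
Only numpy, scipy, OpenCV 4.12 (cv2) and the standard library are available. Lean on these libraries where they do the work, as an engineer would, in place of code of your own. Each camera call takes 0.05 s, during which the arm holds its last target. There are 200 camera calls.

## Working session

There is one attempt and no reset: what is moved stays moved. The work goes in short steps, Python scripts to look and compute and a tool call to move; the robot and the scene stay as the last step left them, time stands still between calls to the robot, and variables do not carry over. Pictures are saved under pics/ and viewed, at most 10 in all, crops included, and the job is handed in when it is done.

Besides the shell and the picture viewer there is one more tool, called after "Emit:" as a command line: name --argument value ..., lists and objects as JSON in quotes. move_arm: Moves the arm, as the interface text tells. Its arguments: {"type":"object","properties":{"offset":{"type":"array","items":{"type":"array","items":{"type":"number"}}},"twist":{"type":"array","items":{"type":"array","items":{"type":"number"}}},"grip":{"type":"array","items":{"type":"number"}},"force":{"type":"number"}},"required":["offset","twist","grip"]}

```bash
mkdir -p pics
cat > h.py <<'E'
import numpy as np, cv2
from scipy.spatial.transform import Rotation as R
from workcell import bot, viewer, finder
def Rm(a):
    a=np.array(a,float)
    return a if a.shape==(3,3) else R.from_euler('xyz',a,degrees=True).as_matrix()
def pose(c,obs=None):
    if 'position' in c: return Rm(c['attitude']),np.array(c['position'])
    T=np.array(c['tool_from_camera']); Rt=Rm(obs['tcp_rot'])
    return Rt@T[:3,:3], Rt@T[:3,3]+np.array(obs['ee_pos'])
def ray(c,px,obs=None):
    f=200/np.tan(np.radians(c['vfov']/2)); d=(np.array(px,float)-[c['cx'],c['cy']])/f
    s=d.copy()
    for _ in range(30): s=d/(1+c['k1']*(s@s))
    Rc,p=pose(c,obs); return p,Rc@np.r_[s,1.]
def onz(c,px,z,obs=None):
    p,d=ray(c,px,obs); return p+d*(z-p[2])/d[2]
def bydepth(c,px,obs=None):
    u,v=np.round(px).astype(int); w=c['depth'][max(v-2,0):v+3,max(u-2,0):u+3]; w=w[w>0]
    p,d=ray(c,px,obs); return p+d*np.median(w) if len(w) else None
def tri(rs):
    A=0;b=0
    for p,d in rs:
        d=d/np.linalg.norm(d);M=np.eye(3)-np.outer(d,d);A=A+M;b=b+M@p
    return np.linalg.solve(A,b)
E
python3 - <<'E'
from h import *
o=bot.get_obs(); print(o)
np.set_printoptions(precision=4,suppress=True)
cs={}
for n in('scene','top','wrist'):
    o=bot.get_obs(); c=viewer.camera(n); cs[n]=c
    print(n,{k:v for k,v in c.items() if k not in('color','depth')})
    cv2.imwrite(f'pics/a_{n}.png',c['color'][:,:,::-1])
    for t in['stop_face','bar_far_end','bar_near_end','bar','jig','lever_pivot','lever_grip']:
        for r in finder.pinpoint(c,t)[:1]:
            print(t,r['p'],np.round(r['position'],1),bydepth(c,r['position'],o),onz(c,r['position'],0.016,o))
E
```

```text
{'time': 0.0, 'q': array([7.19043046e+01, 5.01090812e+00, 1.00334580e+01, 9.50991016e+01,
       8.16526480e-05, 8.99985305e+01]), 'qd': array([-0.03599193,  0.02451962,  0.03960672,  0.09362805,  0.06040588,
        0.08774531]), 'joint_efforts': array([ 2.05333032e-03, -5.20383489e+01,  4.64810264e+01,  1.62179646e-02,
       -1.04985332e-06,  4.08680501e-05]), 'ee_pos': array([0.17076939, 0.52260375, 0.25257597]), 'tcp_rot': array([-1.79923448e+02, -8.36159766e-05,  1.61905774e+02]), 'wrist_force': array([-0.24172025,  0.97779174,  0.06667025]), 'torque': array([0.02132304, 0.01864186, 0.01508662]), 'grasp_force': 0.0, 'opening': 0.08601889047275968}
scene {'vfov': 42.520712466734395, 'cx': 311.3278523998154, 'cy': 199.9605660251397, 'k1': 0.011064800935076198, 'position': array([-0.1937, -0.3841,  0.5743]), 'attitude': array([-117.4227,   -1.4341,  -57.982 ]), 'shot': 1}
stop_face 0.82 [272.4 213.1] [0.5129 0.1325 0.0909] [0.6224 0.2126 0.016 ]
bar_far_end 0.91 [282.8 221.6] [0.5321 0.1213 0.0665] [0.6043 0.1716 0.016 ]
bar_near_end 0.97 [367.6 267.4] [ 0.5515 -0.0601  0.0167] [ 
[... 612 characters left out ...]
r_near_end 0.62 [389.5 208.9] [ 0.5614 -0.0571  0.0205] [ 0.5615 -0.058   0.016 ]
bar 0.67 [351.3 199.7] [0.5881 0.0426 0.021 ] [0.5884 0.0422 0.016 ]
jig 0.58 [321.2 212.4] [0.555  0.1223 0.0996] [0.557  0.1225 0.016 ]
lever_pivot 0.97 [316.9 223. ] [0.5296 0.1338 0.0682] [0.5294 0.1345 0.016 ]
lever_grip 0.51 [315.7 236.6] [0.4996 0.136  0.1549] [0.4937 0.1385 0.016 ]
wrist {'vfov': 68.11994977136864, 'cx': 314.58280078279216, 'cy': 201.00046042742275, 'k1': -0.013182482944909257, 'tool_from_camera': array([[-0.0003, -0.9489, -0.3157,  0.0817],
       [ 1.    , -0.0001, -0.0005, -0.0008],
       [ 0.0004, -0.3157,  0.9489, -0.12  ],
       [ 0.    ,  0.    ,  0.    ,  1.    ]]), 'shot': 3}
```

View pictures.

View pics/a_scene.png

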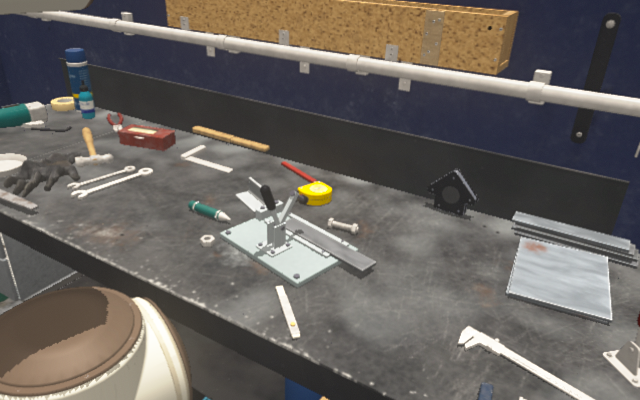

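View pics/a_top.png

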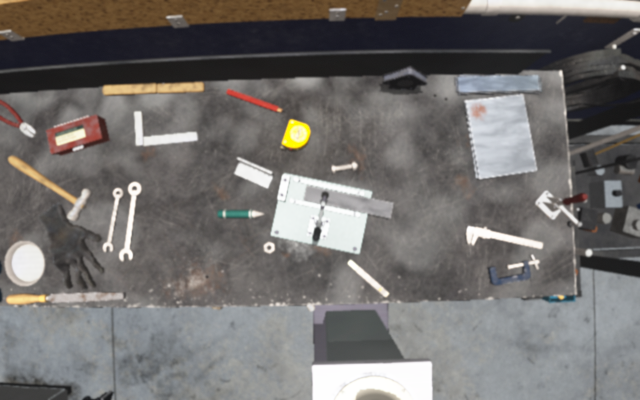

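The scene picture shows the jig at about (290,240) with the bar's near end at (370,266) and the grip leaning left at (265,195). The top picture agrees: bar end at (390,209), lever at about (318,215), and the chalk holder (368,279) clear of my path. Next I'll shut the fingers and move over the jig for a wrist view.

Emit:
move_arm --offset '[[-3.3,-2.6,0],[-3.3,-2.6,0],[-3.3,-2.6,0],[-3.3,-2.6,0],[-3.3,-2.6,0]]' --twist '[[0,0,-0.075],[0,0,0],[0,0,0],[0,0,0],[0,0,0]]' --grip '[0,0,0,0,0]'

```text
time: 1.7
ee_pos: [0.2982, 0.354, 0.2534]
tcp_rot: [180.0, 0.0, 166.2]
wrist_force: [1.4, 0.4, -0.2]
opening: 0.0124
grasp_force: 0.0
```

Emit:
move_arm --offset '[[-3.3,-2.6,0],[-3.3,-2.6,0],[-3.3,-2.6,0],[-3.3,-2.6,0],[-3.3,-2.6,0]]' --twist '[[0,0,0],[0,0,0],[0,0,0],[0,0,0],[0,0,0]]' --grip '[0,0,0,0,0]'

```text
time: 2.2
ee_pos: [0.4275, 0.1882, 0.2535]
tcp_rot: [180.0, 0.0, 166.2]
wrist_force: [1.0, 1.1, 0.2]
opening: -0.0001
grasp_force: 0.0
```

Emit:
move_arm --offset '[[-3.3,-2.6,0],[-3.3,-2.6,0],[-3.3,-2.6,0],[-2,-2.6,0],[0,0,0]]' --twist '[[0,0,0],[0,0,0],[0,0,0],[0,0,0],[0,0,0]]' --grip '[0,0,0,0,0]'

```text
time: 2.7
ee_pos: [0.5187, 0.0573, 0.2527]
tcp_rot: [-179.9, -0.0, 166.0]
wrist_force: [-0.4, 0.3, 0.0]
opening: 0.0002
grasp_force: 0.0
```

Run:
```python
from h import *
np.set_printoptions(precision=4,suppress=True)
o=bot.get_obs(); c=viewer.camera('wrist'); print(o['ee_pos'])
im=c['color'][:,:,::-1].copy()
Z=dict(stop_face=.016,bar_far_end=.016,bar_near_end=.016,bar=.012,jig=0.0,lever_pivot=.057,lever_grip=.137,clamp_lever=.057)
for t in Z:
    for r in finder.pinpoint(c,t)[:2]:
        print(t,round(r['p'],2),np.round(r['position'],1),bydepth(c,r['position'],o),onz(c,r['position'],Z[t],o))
cv2.imwrite('pics/b.png',im); np.savez('b.npz',depth=c['depth'])
```

```text
[0.5187 0.0573 0.2527]
stop_face 0.63 [446.5 218.2] [0.6205 0.2094 0.0118] [0.6184 0.2078 0.016 ]
stop_face 0.42 [342.8 273.2] [0.5141 0.0709 0.2549] [0.6657 0.0597 0.016 ]
bar_far_end 0.72 [325.5 222.2] [0.5845 0.0543 0.0191] [0.5858 0.0541 0.016 ]
bar_far_end 0.67 [412.9 214.3] [0.6011 0.1654 0.0189] [0.6024 0.1661 0.016 ]
bar_near_end 0.58 [232.8 218.4] [ 0.5507 -0.0604  0.0185] [ 0.5515 -0.0614  0.016 ]
bar 0.98 [325.2 221.7] [0.5838 0.054  0.0189] [0.5866 0.0536 0.012 ]
bar 0.53 [383.1 176.1] [0.5261 0.1274 0.0745] [0.5443 0.1381 0.012 ]
jig 0.93 [370.9 185.9] [0.5533 0.121  0.0114] [0.5569 0.1224 0.    ]
jig 0.22 [233.2 219.9] [ 0.5531 -0.061   0.0177] [ 0.5588 -0.0678  0.    ]
lever_pivot 0.56 [380.5 171.1] [0.5227 0.1272 0.0653] [0.525  0.1286 0.057 ]
lever_grip 0.92 [406.4 164.5] [0.4982 0.1322 0.1545] [0.503  0.1367 0.137 ]
lever_grip 0.67 [369.3 183.8] [0.55   0.1195 0.0117] [0.5116 0.1046 0.137 ]
clamp_lever 0.79 [381.2 173.6] [0.5235 0.1262 0.0729] [0.5279 0.1289 0.057 ]
clamp_lever 0.28 [231.5 219.5] [ 0.5578 -0.07   -0.0004] [ 0.5396 -0.0475  0.057 ]
```

View pics/b.png

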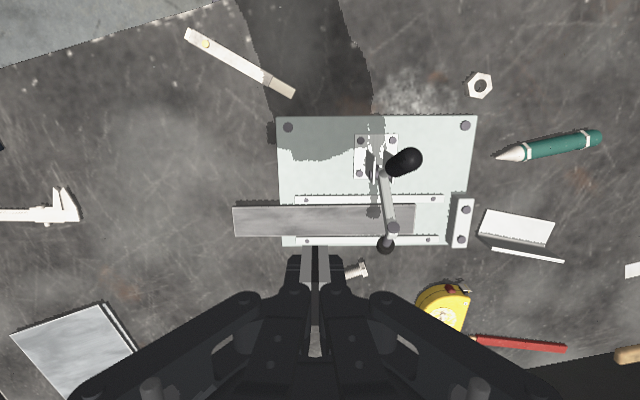

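The wrist view shows the bar's near end at (233,206)–(233,236), its far end at (415,204–236), the stop from (455,198) to (450,247), and the grip ball at (408,160). I'll turn the edges into world positions.

Run:
```python
from h import *
np.set_printoptions(precision=4,suppress=True)
o=bot.get_obs(); c=viewer.camera('wrist')
im=c['color'][:,:,::-1]
cv2.imwrite('pics/c.png',cv2.resize(im[110:260,220:490],None,fx=2.9,fy=2.9,interpolation=cv2.INTER_CUBIC))
for n,p,z in [('near',(233,206.5),.02),('near',(233,236.5),.02),('far',(415,204),.02),('far',(415,236),.02),
 ('plate-x-y',(277,116.5),.012),('plate-x+y',(478,116),.012),('plate+x-y',(283,247),.012),('stop',(456,198.5),.034),('stop',(450.5,247.5),.034)]:
    print(n,onz(c,p,z,o))
```

```text
near [ 0.5345 -0.0506  0.02  ]
near [ 0.5742 -0.0641  0.02  ]
far [0.586  0.1742 0.02  ]
far [0.6303 0.1683 0.02  ]
plate-x-y [0.4421 0.033  0.012 ]
plate-x+y [0.4976 0.2636 0.012 ]
plate+x-y [ 0.6083 -0.0063  0.012 ]
stop [0.5849 0.2197 0.034 ]
stop [0.6496 0.2069 0.034 ]
```

View pics/c.png

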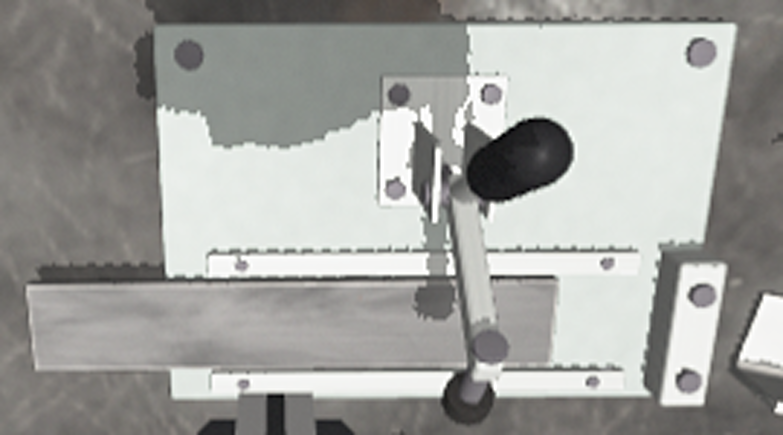

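Emit:
move_arm --offset '[[-1.55,-3.45,1.0],[-1.55,-3.45,2.0],[-1.55,-3.45,2.0],[-1.55,-3.45,3.0],[0,0,3.0]]' --twist '[[0,0,0],[0,0,0],[0,0,0],[0,0,0],[0,0,0]]' --grip '[0,0,0,0,0]'

```text
time: 3.7
ee_pos: [0.5453, -0.0917, 0.1423]
tcp_rot: [-180.0, 0.1, 166.0]
wrist_force: [-0.5, 1.1, -0.1]
opening: 0.0002
grasp_force: 0.0
```

Emit:
move_arm --offset '[[0,0,3.5],[0,0,3.5],[0,0,2.5],[0,0,1.5],[0,0,0]]' --twist '[[0,0,0],[0,0,0],[0,0,0],[0,0,0],[0,0,0]]' --grip '[0,0,0,0,0]'

```text
time: 4.2
ee_pos: [0.5437, -0.088, 0.0315]
tcp_rot: [-180.0, -0.2, 166.2]
wrist_force: [0.3, 0.4, -0.3]
opening: 0.0
grasp_force: 0.0
```

Emit:
move_arm --offset '[[-0.3,0.3,0.2],[0,0.5,0.1],[0,0.5,0],[0,0.4,0],[0,0.4,0]]' --twist '[[0,0,0],[0,0,0],[0,0,0],[0,0,0],[0,0,0]]' --grip '[0,0,0,0,0]'

```text
time: 4.7
ee_pos: [0.5531, -0.0689, 0.0311]
tcp_rot: [-179.9, 0.1, 166.2]
wrist_force: [-1.5, -4.9, 3.5]
opening: 0.0001
grasp_force: 3.2
```

Emit:
move_arm --offset '[[0,0.5,0],[0,0.5,0],[0,0.5,0],[0,0.5,0],[0,0.4,0]]' --twist '[[0,0,0],[0,0,0],[0,0,0],[0,0,0],[0,0,0]]' --grip '[0,0,0,0,0]'

```text
time: 5.2
ee_pos: [0.5588, -0.0457, 0.0311]
tcp_rot: [-179.9, 0.1, 166.2]
wrist_force: [-1.8, -4.3, 3.6]
opening: -0.0
grasp_force: 3.4
```

Emit:
move_arm --offset '[[0,0.4,-0.2],[0,0.4,0],[0,0.3,0],[0,0.3,0],[0,0,0]]' --twist '[[0,0,0],[0,0,0],[0,0,0],[0,0,0],[0,0,0]]' --grip '[0,0,0,0,0]'

```text
time: 5.7
ee_pos: [0.562, -0.0315, 0.0325]
tcp_rot: [180.0, 0.0, 166.2]
wrist_force: [-0.7, -2.4, 2.4]
opening: -0.0002
grasp_force: 1.6
```

Emit:
move_arm --offset '[[0,0.2,0],[0,0.2,0],[0,0.0,0]]' --twist '[[0,0,0],[0,0,0],[0,0,0]]' --grip '[0,0,0]'

```text
time: 6.0
ee_pos: [0.5626, -0.0289, 0.0325]
tcp_rot: [-179.9, 0.0, 166.2]
wrist_force: [-1.6, -9.7, 3.3]
opening: 0.0001
grasp_force: 5.3
```

Emit:
move_arm --offset '[[0,0.2,0],[0,0.1,0],[0,0,0]]' --twist '[[0,0,0],[0,0,0],[0,0,0]]' --grip '[0,0,0]'

```text
time: 6.3
ee_pos: [0.5627, -0.0283, 0.0324]
tcp_rot: [-179.6, 0.0, 166.1]
wrist_force: [-6.3, -21.2, 5.9]
opening: 0.0003
grasp_force: 11.8
```

Run:
```python
from h import *
np.set_printoptions(precision=4,suppress=True)
o=bot.get_obs(); print(o['ee_pos'],o['wrist_force'])
c=viewer.camera('top')
a=cv2.resize(c['color'][160:260,255:405,::-1],None,fx=5,fy=5,interpolation=cv2.INTER_CUBIC)
cv2.imwrite('pics/d.png',a)
```

```text
[ 0.5627 -0.0283  0.0324] [ -6.3321 -21.2445   5.8631]
```

View pics/d.png

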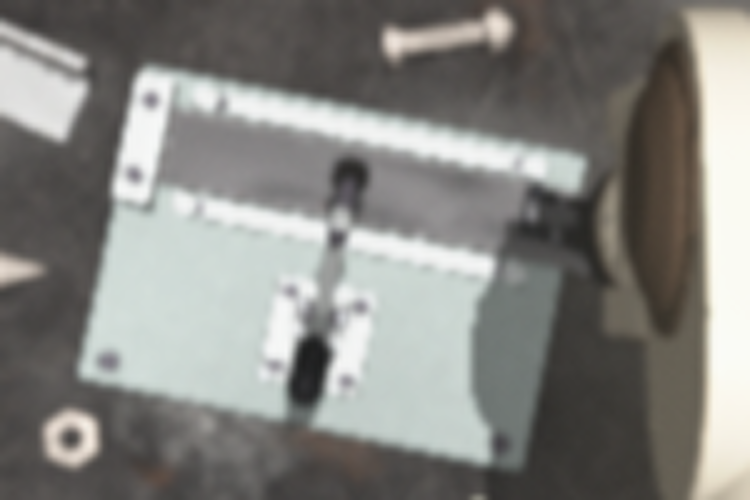

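The top picture shows the bar's end touching the stop block at crop (165,140), and the force jumped to 21 N with no more travel, so the bar is home. I'll back off, rise, and go round to the lever's -x side.

Emit:
move_arm --offset '[[0,-0.6,0],[0,-1.2,0],[0,-0.6,-2],[0,0,-4],[0,0,-4]]' --twist '[[0,0,0],[0,0,0],[0,0,0],[0,0,0],[0,0,0]]' --grip '[0,0,0,0,0]'

```text
time: 6.85
ee_pos: [0.5569, -0.0485, 0.1326]
tcp_rot: [180.0, -0.1, 166.2]
wrist_force: [1.0, 0.6, -0.1]
opening: -0.0
grasp_force: 0.0
```

Emit:
move_arm --offset '[[0,0,-4],[2,2,-3],[3,3,0],[3,3,0],[3,3,0]]' --twist '[[0,0,0],[0,0,0],[0,0,0],[0,0,0],[0,0,0]]' --grip '[0,0,0,0,0]'

```text
time: 7.35
ee_pos: [0.4762, 0.0858, 0.2023]
tcp_rot: [179.9, -0.0, 166.2]
wrist_force: [0.8, 0.7, 0.1]
opening: -0.0001
grasp_force: 0.0
```

Emit:
move_arm --offset '[[3,3,0],[1,2,0],[0,0,0]]' --twist '[[0,0,0],[0,0,0],[0,0,0]]' --grip '[0,0,0]'

```text
time: 7.65
ee_pos: [0.4492, 0.145, 0.2023]
tcp_rot: [179.9, -0.0, 166.4]
wrist_force: [-0.1, -0.2, -0.8]
opening: -0.0001
grasp_force: 0.0
```

Run:
```python
from h import *
np.set_printoptions(precision=4,suppress=True)
o=bot.get_obs(); print(o['ee_pos'],o['tcp_rot'])
def grip(n):
    o=bot.get_obs(); c=viewer.camera(n)
    r=finder.pinpoint(c,'lever_grip')[:1]
    for q in r: print(n,q['p'],q['position'],bydepth(c,q['position'],o),onz(c,q['position'],.137,o))
    return c,o,r
s=grip('scene'); w=grip('wrist'); t=grip('top')
rs=[ray(x[0],x[2][0]['position'],x[1]) for x in (s,w,t) if x[2] and x[2][0]['p']>.4]
if len(rs)>1: print(tri(rs))
a=np.vstack([cv2.resize(s[0]['color'][150:310,200:410,::-1],(525,400))[:280],cv2.resize(w[0]['color'][:,:,::-1],(525,320))])
cv2.imwrite('pics/e.png',a)
```

```text
[0.4492 0.145  0.2023] [179.9161  -0.0224 166.4135]
scene 0.8 [268.4, 191.6] [0.4958 0.1286 0.1456] [0.5097 0.1389 0.137 ]
top 0.5 [314.7, 234.3] [0.5048 0.1382 0.1524] [0.5042 0.1385 0.137 ]
[0.5051 0.1373 0.1394]
```

View pics/e.png

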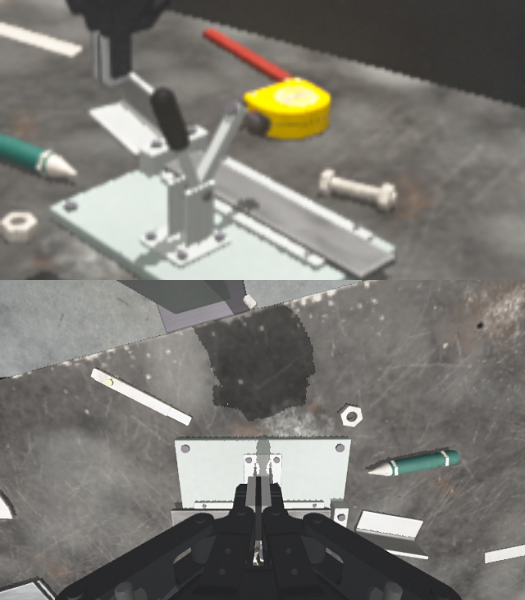

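The picture shows the fingers above and on the robot side of the open lever, with its grip at about (170,118) in the upper crop. Triangulated, the grip is at (0.505, 0.137, 0.139), as expected. Descending beside it and pushing.

Emit:
move_arm --offset '[[0,0.5,2.5],[0,0,2.2],[0,0,1.0],[-1.0,0,0],[-1.0,0,0]]' --twist '[[0,0,0],[0,0,0],[0,0,0],[0,0,0],[0,0,0]]' --grip '[0,0,0,0,0]'

```text
time: 8.45
ee_pos: [0.472, 0.1425, 0.1462]
tcp_rot: [180.0, 0.1, 166.2]
wrist_force: [0.6, 0.1, 0.7]
opening: 0.0
grasp_force: 0.0
```

Emit:
move_arm --offset '[[-0.6,0,0],[-0.6,0,0],[-0.6,0,0],[-0.6,0,0],[-0.6,0,0]]' --twist '[[0,0,0],[0,0,0],[0,0,0],[0,0,0],[0,0,0]]' --grip '[0,0,0,0,0]'

```text
time: 8.95
ee_pos: [0.5004, 0.1359, 0.1464]
tcp_rot: [179.9, -0.0, 166.2]
wrist_force: [-4.1, 2.0, 3.7]
opening: -0.0002
grasp_force: 2.3
```

Emit:
move_arm --offset '[[-0.6,0,0],[-0.6,0,0],[-0.6,0,0],[-0.6,0,0],[0,0,0]]' --twist '[[0,0,0],[0,0,0],[0,0,0],[0,0,0],[0,0,0]]' --grip '[0,0,0,0,0]'

```text
time: 9.45
ee_pos: [0.5241, 0.1297, 0.145]
tcp_rot: [-180.0, 0.0, 166.2]
wrist_force: [-0.8, -0.2, -0.5]
opening: -0.0001
grasp_force: 0.0
```

Emit:
move_arm --offset '[[1.5,0,0],[3,0,0],[3,0,-2],[3,0,-4],[0,0,-2]]' --twist '[[0,0,0],[0,0,0],[0,0,0],[0,0,0],[0,0,0]]' --grip '[0,0,0,0,0]'

```text
time: 9.95
ee_pos: [0.4192, 0.1556, 0.2286]
tcp_rot: [179.9, 0.1, 166.3]
wrist_force: [1.3, 0.4, 1.2]
opening: -0.0
grasp_force: 0.0
```

Run:
```python
from h import *
s=viewer.camera('scene')['color']; t=viewer.camera('top')['color']; w=viewer.camera('wrist')['color']
a=np.vstack([np.hstack([cv2.resize(x,(390,300),interpolation=cv2.INTER_CUBIC) for x in (s[170:290,230:386],t[160:260,260:390])]),
 np.hstack([cv2.resize(w,(480,300)),np.zeros((300,300,3),np.uint8)])])
cv2.imwrite('pics/f.png',a[:,:,::-1]); o=bot.get_obs(); print(o['ee_pos'],o['wrist_force'])
```

```text
[0.42175059 0.15536979 0.22663605] [-0.52067785 -0.13666012 -0.80644238]
```

View pics/f.png

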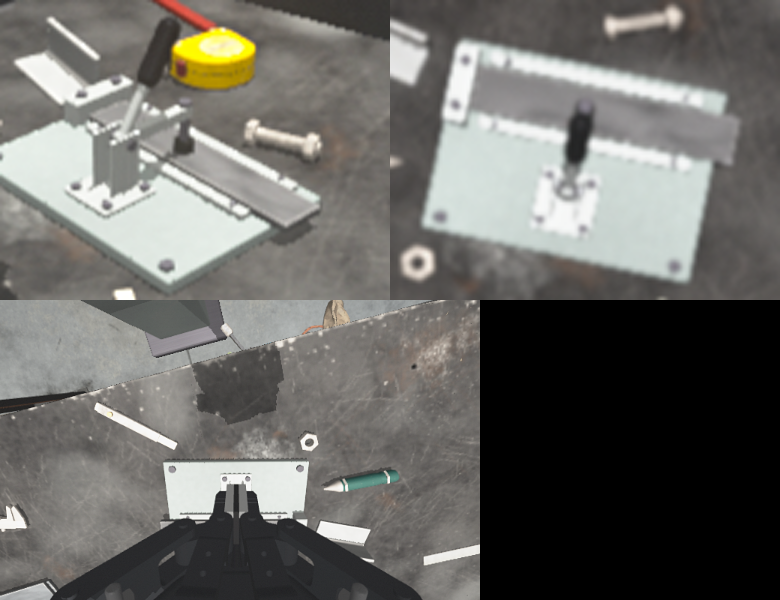

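The picture shows the lever leaning to +x with the foot down on the bar at (183,145). The bar's end is against the stop at (472,90), the bystanders haven't moved, and the robot is clear.

```bash
python3 -c "
from workcell import bot
print(bot.job_done())"
```

```text
the job is handed in; nothing more can be done
None
```

The bar is home against the end stop, the clamp is snapped shut with its foot on the bar, and the job is handed in at about 10 s of the 48 s allowed; the hand-in call did not return a verdict.

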